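# Comb soldering cartridges into their grooved tray

## Robot

A 6-joint arm with a two-finger parallel gripper is mounted at the origin on the work surface. World frame = base frame: x ahead of the robot, y to its left, z up, the work surface at z = 0. Lengths are in mm, angles in rad, forces in N, time in s.
With the tool pointing down it reaches from about 350 to 775 mm from the base axis. Payload 7.3 kg.
Tool frame: the origin (TCP) lies on the centre line of the jaws, within the pads' length; the fingertips stand finger_overhang ahead of it and the grasp point (between the pads) lies 8 mm behind it (finger_overhang is the distance from the TCP to the fingertips, in mm); z points along the fingers, y is the line along which they close (so a half turn about z gives the same grasp; the last joint's range is limited). The gripper opens to 92 mm and grips with 3 to 60 N. Pads are 19 mm wide; open, the fingers measure 130 mm over their backs; the gripper's body (75 mm by 190 mm) begins 47 mm behind the grasp point.
Start: joints at [-1.267, 0.342, 1.524, -0, 1.275, -0.146], TCP at [228.286, -472.789, 237.741] pointing down, gripper open.
Joint ranges: [-2.53, 2.53], [-0.77, 2.02], [0.04, 2.7], [-1, 4.14], [0.28, 2.66], [-3.11, 3.11]. Speed limits (rad/s): [2.57, 2.57, 3.14, 3.14, 3.14, 3.14].

## Interface

Orientations are given as [roll, pitch, yaw] about the fixed x, y, z axes, in that order (R = Rz(yaw) Ry(pitch) Rx(roll)).
In Python, from plant import get_obs, capture, close_job, finger_overhang gives the robot as it stands.
- The arm moves only by the shell command python3 -m inch 'ROWS'. ROWS is JSON, one flat list of numbers, 7 for each row, row after row: the turn, a rotation vector about the tool's x, y, z scaled (see below), then the shift along the tool's x, y, z scaled (see below), then the closure, from -1 (fully open) to 1 (shut). In form: [ax, ay, az, tx, ty, tz, gripper, ax, ay, az, tx, ty, tz, gripper, ...]. A call has 1 to 10 rows; each row shifts and turns the commanded pose from where the row before left it, along the tool's axes as they then stand; what a row does not reach is not made up. The controller multiplies each number of a shift by 0.8 m and each number of a turn by 1.5 rad. A row lasts 1/12 s, in which the tool goes at most 41.7 mm and 7.16 degrees, less where a joint would pass 70% of its speed; a pose out of reach is approached as far as the arm can. A call with a number of a shift or a turn outside -1 to 1 is refused whole. A call with a gripper value outside its range is refused whole. The fingers move at their own pace and stop on an object; the grip force is fixed at half the most. Time passes only in rows, so rows that do not move let the fingers close. It gives the time, the measured TCP pose, the force, the opening and the grip force at its end, in the units of the state.
- get_obs(): the state, without advancing time (a new reading comes with each control period).
- capture(name): name is "scene" or "top"; returns a dict with "image" (400x640x3 uint8, red, green, blue), "mtx" (3x3 intrinsics, pixels), "pose" (4x4, takes a point from camera to world coordinates). Camera axes: x right, y up, looking along -z (the intrinsics and any distortion apply to the point x, -y, -z); pixel columns grow to the right and rows downward; lengths in mm; the calibration is good to about 2 mm. A picture is of the moment at which its call begins. There is no depth.
- close_job(): hands the job in; it is judged then, once.
The state is a dict: "time": time; "joint_positions": joint angles; "dq": joint speeds; "tau": joint torques, N m; "tool_pos": TCP position; "tcp_rot": TCP orientation; "contact_force": force on the tool from outside, world axes, zero at the start; "moment": the same for the moment, N m; "grip_width": finger opening in mm; "finger_force": force on a finger pad.
Only numpy, scipy, OpenCV 4.12 (cv2) and the standard library are available. Lean on these libraries where they do the work, as an engineer would, in place of code of your own. Each camera call takes 0.05 s, during which the arm holds its last target. There are 200 camera calls.

## Task

Three soldering cartridges lie crooked across the grooved tray: take the hand rake out of its stand, lower it into the tray until its bar rests on both guide rails, and comb slowly across the grooves, keeping the bar lightly on the rails, pressing with about 3 N, until every cartridge lies down in a groove of its own. Then put the rake back upright in its stand, bar down on the block. The cartridges are brittle, so move them only with the rake and do not press hard on them or on the tray, and leave the other things on the bench where they are.

Things in the scene. Friction and masses are not known exactly. Their poses are not given: they have to be found in the camera images.
- tray: Dark grooved tray, fixed and rigid, 128 mm along x (groove direction), 188 mm along y (across the grooves). Origin: centre of its underside. Eight square-sided grooves along x, 15 mm wide, 22 mm apart, centres at y = +-11, +-33, +-55, +-77 mm; groove floors 10 mm, flat ridge tops 20.5 mm above the underside. End walls at y = +-88 to +-94 mm, 31 mm tall.
- tray_rails (a point): Point midway between the tray's two long guide rails, 39.2 mm above its underside; axes as the tray's. The rails run along y at x = +-56 to +-64 mm (112 mm free between), level, flat on top, faced with pale hard rubber. Thumb screws clamp them anywhere from 0 to 3.4 mm above this point; that height is not measured: feel for it. They hardly give (under 0.5 mm at 20 N).
- rake_grip (a point): Hand rake standing in its stand, about 0.12 kg. Point: middle of its flat lime-green grip fin, 42 mm along x, 12 mm thick along y (pinch it along y), 46 mm tall. Axes: x along the bar, y the combing direction, z up. Below the point: fin foot and bar top 25 mm, bar underside 37 mm, tine tips 55 mm.
- rake_bar (a point): Middle of the flat underside of the rake's white bar (140 mm along x, 14 mm along y, 12 mm tall). Eight steel tines 18 mm long, 9.5 mm wide, 6 mm thick in y, span 97 mm below it. Bar down on the rails, tines end 0.7 to 4.1 mm above the ridges: they clear seated cartridges and catch crooked ones. Carried higher, or faster than about 25 mm/s, they ride up and wedge on cartridges.
- stand: Black rake stand, fixed: plate 160 x 60 x 4 mm with a slotted block, 152 mm along x, 40 mm along y, top 24 mm above the underside. Origin: centre of the underside. Slot 108 mm along x, 12 mm wide, 20 mm deep, takes the tines; the bar's ends rest on the block, bar along the slot either way round, grip point then 61 mm above the origin.
- cart1_mid (a point): Soldering heater cartridge with orange band, lying crooked across the ridges: smooth steel sleeve 10 mm across, 72 mm long, then a thin copper tip, 86 mm in all, 40 g, brittle, rolls easily. Point: middle of its length, on its axis; x along it to the tip. On the ridges the point is 25.5 mm above the tray's underside, down in a groove 15 mm. They lie within 72 mm of the tray's middle in its y.
- cart2_mid (a point): Soldering heater cartridge with orange band, lying crooked across the ridges: smooth steel sleeve 10 mm across, 72 mm long, then a thin copper tip, 86 mm in all, 40 g, brittle, rolls easily. Point: middle of its length, on its axis; x along it to the tip. On the ridges the point is 25.5 mm above the tray's underside, down in a groove 15 mm. They lie within 72 mm of the tray's middle in its y.
- cart3_mid (a point): Soldering heater cartridge with orange band, lying crooked across the ridges: smooth steel sleeve 10 mm across, 72 mm long, then a thin copper tip, 86 mm in all, 40 g, brittle, rolls easily. Point: middle of its length, on its axis; x along it to the tip. On the ridges the point is 25.5 mm above the tray's underside, down in a groove 15 mm. They lie within 72 mm of the tray's middle in its y.
- seated1_mid (a point): Soldering cartridge with lime band, same shape and point, already lying in a groove of the tray (point 15 mm above the underside).
- seated2_mid (a point): Soldering cartridge with lime band, same shape and point, already lying in a groove of the tray (point 15 mm above the underside).
- squeeze_bottle: Bystander: white squeeze bottle, 42 mm across, 115 mm tall. Origin: underside.
- flux_jar: Bystander: clear jar with yellow cap, 56 mm across, 70 mm tall. Origin: underside.
- spray_bottle: Bystander: aluminium bottle with black cap, 48 mm across, 125 mm tall. Origin: underside.
- driver: Bystander: blue-handled screwdriver lying on or by the teal mat, 150 mm long. Origin: underside.
- tweezers: Bystander: steel tweezers lying flat, 120 mm long. Origin: underside.
- phone_display: Bystander: black telephone screen lying flat, 145 x 69 x 7 mm. Origin: underside.
- tip_cleaner: Bystander: round black tip cleaner with brass wool, 72 mm across, 65 mm tall. Origin: underside.

How it is judged:
By the outcome, as a careful person would: the job done as asked, in the order asked, and still so for the second after the job is handed in, with the robot touching nothing.
It also fails if it takes over 64 s, if anything falls off the work surface, if the arm or the gripper's body presses on something with over 40 N, if the wrist force passes 120 N, or if a joint passes its speed limit or range.

## Working session

There is one attempt and no reset: what is moved stays moved. The work goes in short steps, Python scripts to look and compute and a shell command to move; the robot and the scene stay as the last step left them, time stands still between calls to the robot, and variables do not carry over. Pictures are saved under pics/ and viewed, at most 10 in all, crops included, and the job is handed in when it is done.

```bash
ls; mkdir -p pics; python3 - <<'E'
from plant import get_obs, capture, finger_overhang
import cv2,numpy as np
print(finger_overhang); o=get_obs(); print(o)
for n in ("scene","top"):
    c=capture(n); cv2.imwrite(f"pics/{n}0.png",c["image"][:,:,::-1]); print(n,c["mtx"].tolist(),np.round(c["pose"],4).tolist(),[k for k in c])
E
```

```text
pics
11.0
{'time': 0.0, 'joint_positions': array([-1.26702174e+00,  3.42709617e-01,  1.52505403e+00,  2.24625800e-05,
        1.27541058e+00, -1.45996853e-01]), 'dq': array([ 0.00011286,  0.00137746,  0.00052781,  0.00011318, -0.00046797,
        0.00140082]), 'tau': array([-2.78480002e-03, -4.31240165e+01, -2.44228703e+01,  7.15701445e-02,
        5.59077621e-02, -1.13612714e-04]), 'tool_pos': array([ 228.15226982, -472.37766771,  237.03884796]), 'tcp_rot': array([-3.14003104e+00, -2.51335185e-04,  4.49764686e-01]), 'contact_force': array([-1.2786263 ,  0.43472468, -0.33266127]), 'moment': array([ 0.01543848,  0.06669727, -0.03853569]), 'finger_force': 0.0, 'grip_width': 91.97746810436438}
scene [[378.6781054996586, 0.0, 319.4931686421046], [0.0, 378.6781054996586, 198.51368310280208], [0.0, 0.0, 1.0]] [[-0.5069, -0.7389, 0.4439, 1184.1913], [0.862, -0.4332, 0.2634, 290.241], [-0.0023, 0.5162, 0.8565, 1192.8847], [0.0, 0.0, 0.0, 1.0]] ['image', 'mtx', 'pose']
top [[457.61495165440033, 0.0, 311.57640287030233], [0.0, 457.61495165440033, 198.3323870954778], [0.0, 0.0, 1.0]] [[-0.0247, 0.9825, -0.1845, 333.6261], [-0.9996, -0.0219, 0.0171, -43.7302], [0.0128, 0.1848, 0.9827, 1381.2381], [0.0, 0.0, 0.0, 1.0]] ['image', 'mtx', 'pose']
```

View pics/scene0.png

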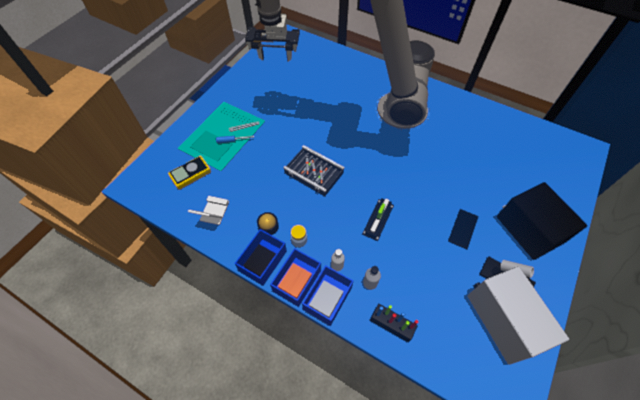

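View pics/top0.png

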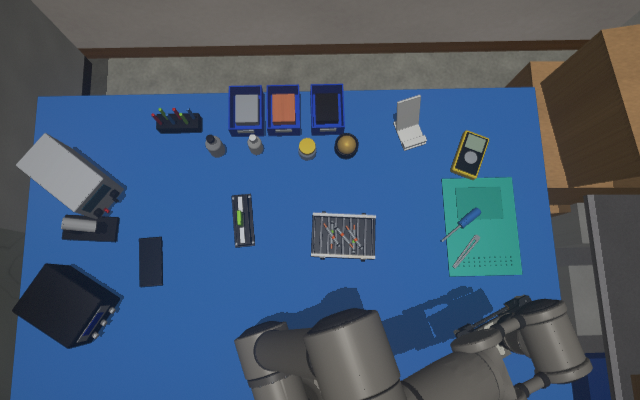

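The scene view shows the tray at about (315,170) and the stand with the lime fin at (378,217). In the top view they are at (343,236) and (243,220). Next I'll enlarge both.

```bash
python3 - <<'E'
import cv2,numpy as np
s=cv2.imread("pics/scene0.png");t=cv2.imread("pics/top0.png")
def c(im,u,v):
    p=cv2.resize(im[v:v+60,u:u+80],(400,300),interpolation=cv2.INTER_CUBIC)
    for i in range(0,80,10):cv2.putText(p,str(u+i),(i*5,8),0,.3,(255,255,255));cv2.line(p,(i*5,8),(i*5,14),(255,255,255))
    for i in range(10,60,10):cv2.putText(p,str(v+i),(0,i*5+3),0,.3,(255,255,255));cv2.line(p,(20,i*5),(26,i*5),(255,255,255))
    return p
cv2.imwrite("pics/crops.png",np.vstack([np.hstack([c(s,275,140),c(s,340,188)]),np.hstack([c(t,304,206),c(t,204,190)])]))
E
```

```text
(no output)
```

View pics/crops.png

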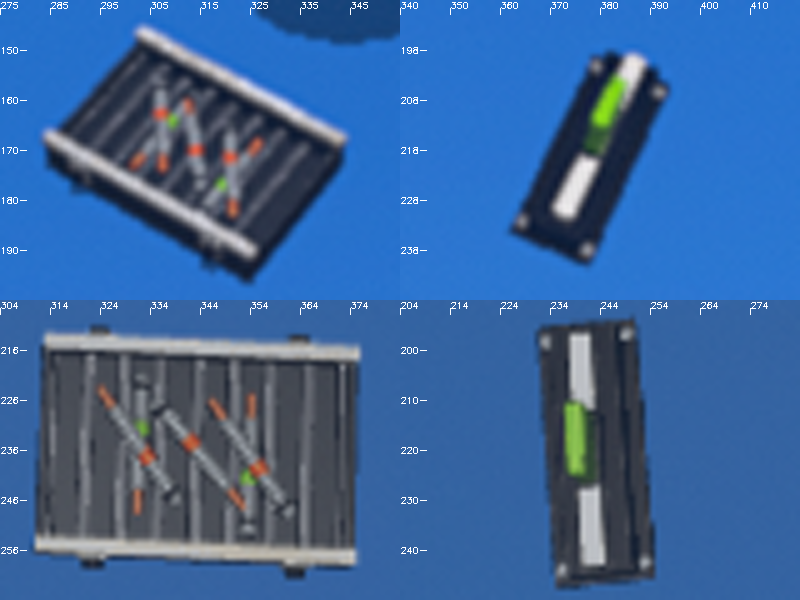

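The crops show the four rail ends, the bar ends and the bright top of the fin. I'll triangulate these points.

```bash
cat > h.py <<'E'
import numpy as np,json,cv2
from plant import capture
def ray(c,u,v):
    d=np.array([(u-c["mtx"][0,2])/c["mtx"][0,0],-(v-c["mtx"][1,2])/c["mtx"][1,1],-1.]); P=c["pose"]
    return P[:3,3],P[:3,:3]@(d/np.linalg.norm(d))
def tri(rs):
    A=sum(np.eye(3)-np.outer(d,d) for o,d in rs);b=sum((np.eye(3)-np.outer(d,d))@o for o,d in rs)
    p=np.linalg.solve(A,b);return p,max(np.linalg.norm(np.cross(p-o,d)) for o,d in rs)
def at(c,u,v,z):
    o,d=ray(c,u,v);return o+d*(z-o[2])/d[2]
def proj(c,p):
    q=np.linalg.inv(c["pose"])@np.append(p,1);return c["mtx"][0,0]*q[0]/-q[2]+c["mtx"][0,2],c["mtx"][1,1]*q[1]/q[2]+c["mtx"][1,2]
E
python3 - <<'E'
from h import *
s=capture("scene");t=capture("top")
def S(x,y,u0,v0):return ray(s,x/5-.4+u0,y/5-.4+v0)
T=lambda x,y,u0,v0:ray(t,x/5-.4+u0,y/5-.4+v0)
pts={}
for n,a,b in [("+x+y",(252,250),(46,340)),("+x-y",(47,135),(358,353)),("-x+y",(343,138),(37,544)),("-x-y",(140,30),(354,557))]:
    pts[n],e=tri([S(*a,275,140),T(b[0],b[1]-300,304,206)]);print(n,pts[n].round(1),round(e,1))
c=sum(pts.values())/4;print("tray centre",c, )
d=(pts["+x+y"]-pts["+x-y"]+pts["-x+y"]-pts["-x-y"])/2;print(np.linalg.norm(d),"yaw",np.arctan2(-d[0],d[1]))
d=(pts["+x+y"]+pts["+x-y"]-pts["-x+y"]-pts["-x-y"])/2;print(np.linalg.norm(d),"yaw",np.arctan2(d[1],d[0]))
for n,a,b in [("bar+x",(567-400+0,213),(580,335)),("bar-x",(632-400,60),(593,560)),("fintop",(609-400,102),(575,438))]:
    p,e=tri([S(*a,340,188),T(b[0]-400,b[1]-300,204,190)]);print(n,p.round(1),round(e,1)); pts[n]=p
d=pts["bar+x"]-pts["bar-x"];print("bar yaw",np.arctan2(d[1],d[0]),np.linalg.norm(d))
# top-only bar at z=48/ carts at known z given tray underside 0
for n,b in [("bar+x",(580,335)),("bar-x",(593,562))]:print(n,at(t,(b[0]-400)/5-.4+204,(b[1]-300)/5-.4+190,48).round(1))
print("fintop@82",at(t,175/5-.4+204,138/5-.4+190,82).round(1))
E
```

```text
+x+y [540.2 -69.2  32.3] 0.7
+x-y [ 528.3 -255.2   30.2] 0.9
-x+y [419.3 -60.4  32.3] 1.1
-x-y [ 407.5 -246.9   31.4] 0.5
tray centre [ 473.83082783 -157.9182934    31.56899894]
186.6304770517087 yaw -0.06344567228451721
121.200155688278 yaw -0.07024000674630854
bar+x [597.2 151.4  26.6] 2.5
bar-x [462.7 140.3  26.5] 0.5
fintop [528.8 145.8  70.9] 0.5
bar yaw 0.08260791292054435 134.99323774783028
bar+x [593.9 145.9  48. ]
bar-x [459.3 137.8  48. ]
fintop@82 [527.3 143.7  82. ]
```

```bash
python3 - <<'E'
from h import *
s=capture("scene");t=capture("top")
P=[]
for a,b in [((596,65),(645,562)),((660,92),(562,573)),((520,222),(627,333)),((587,250),(545,342))]:
    p,e=tri([ray(s,(a[0]-400)/5-.4+340,a[1]/5-.4+188),ray(t,(b[0]-400)/5-.4+204,(b[1]-300)/5-.4+190)]);P.append(p);print(p.round(1),round(e,1))
print(np.mean(P,0))
E
```

```text
[462.9 114.2  -1.9] 1.0
[457.9 164.4  -5.3] 0.7
[604.3 124.7  -3.1] 0.4
[599.9 174.8  -3.2] 0.1
[531.26982945 144.52794971  -3.35695052]
```

Everything triangulates about 8 mm low: the stand plate comes out at −3.4 mm instead of 4. After correcting for that, the fin top is about 79 mm and the rails about 39.5 mm, which fits the text. The grip is near (529,144) with yaw about 0.066, so I'm moving above it.

```bash
python3 -m inch '[0,0,0.064,0,0,0,-1, 0,0,0.064,0,0,0,-1, 0,0,0.064,0,0,0,-1, 0,0,0.064,0,0,0,-1]'
python3 -m inch '[0,0,0,0.0237,-0.0414,0.0068,-1, 0,0,0,0.0237,-0.0414,0.0068,-1, 0,0,0,0.0237,-0.0414,0.0068,-1, 0,0,0,0.0237,-0.0414,0.0068,-1, 0,0,0,0.0237,-0.0414,0.0068,-1, 0,0,0,0.0237,-0.0414,0.0068,-1, 0,0,0,0.0237,-0.0414,0.0068,-1, 0,0,0,0.0237,-0.0414,0.0068,-1, 0,0,0,0.0237,-0.0414,0.0068,-1]'
python3 -m inch '[0,0,0,0.0237,-0.0414,0.0068,-1, 0,0,0,0.0237,-0.0414,0.0068,-1, 0,0,0,0.0237,-0.0414,0.0068,-1, 0,0,0,0.0237,-0.0414,0.0068,-1, 0,0,0,0.0237,-0.0414,0.0068,-1, 0,0,0,0.0237,-0.0414,0.0068,-1, 0,0,0,0.0237,-0.0414,0.0068,-1, 0,0,0,0.0237,-0.0414,0.0068,-1, 0,0,0,0.0237,-0.0414,0.0068,-1, 0,0,0,0,0,0,-1]'
```

```text
time: 0.63
tool_pos: [228.3, -472.7, 237.6]
tcp_rot: [-3.141, 0.0, 0.061]
contact_force: [-0.1, -0.3, 0.9]
grip_width: 91.9
finger_force: 0.0
time: 1.38
tool_pos: [379.4, -162.4, 188.7]
tcp_rot: [3.141, -0.001, 0.065]
contact_force: [0.4, -0.1, 0.3]
grip_width: 91.7
finger_force: 0.0
time: 2.22
tool_pos: [531.3, 149.9, 138.6]
tcp_rot: [-3.14, -0.001, 0.07]
contact_force: [-1.5, 0.1, 0.3]
grip_width: 91.7
finger_force: 0.0
```

```bash
python3 - <<'E'
from h import *
from plant import get_obs
s=capture("scene");t=capture("top");o=get_obs();print(o["tool_pos"],o["tcp_rot"],o["time"])
def c(cam,im,u,v):
    im=im[:,:,::-1]
    p=cv2.resize(im[v:v+60,u:u+80],(400,300),interpolation=cv2.INTER_CUBIC)
    for i in range(0,80,10):cv2.putText(p,str(u+i),(i*5,8),0,.3,(255,255,255));
    for i in range(10,60,10):cv2.putText(p,str(v+i),(0,i*5+3),0,.3,(255,255,255))
    return p
for n,cc in(("s",s),("t",t)):print(n,proj(cc,o["tool_pos"]),proj(cc,o["tool_pos"]+[0,0,-11]))
cv2.imwrite("pics/hov.png",np.hstack([c(s,s["image"],340,170),c(t,t["image"],200,180)]))
E
```

```text
[529.42088325 145.72264414 139.01310583] [3.14126391e+00 1.24348367e-03 6.86182748e-02] 2.3167
s (np.float64(384.00883566629443), np.float64(197.76390883187125)) (np.float64(383.52667506282285), np.float64(199.50240076560647))
t (np.float64(234.87140895844107), np.float64(213.43818801584538)) (np.float64(235.47617118738754), np.float64(214.04490400656346))
```

View pics/hov.png

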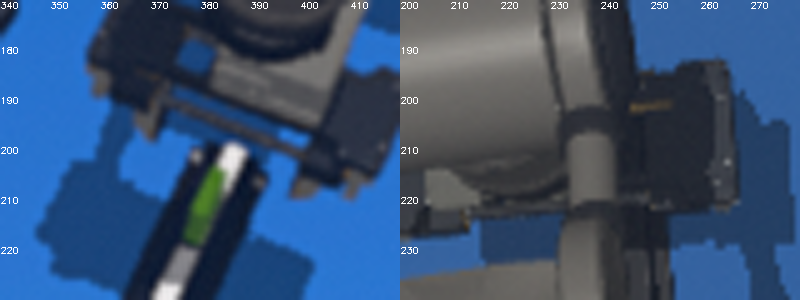

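The fingertips show in the scene view at about (384.5,198.8), against a predicted (383.5,199.5), so they are centred over the fin. I'm going down to grip it.

```bash
python3 -m inch '[0,0,0,0,0,0.03,-1, 0,0,0,0,0,0.03,-1, 0,0,0,0,0,0.025,-1, 0,0,0,0,0,0.012,-1, 0,0,0,0,0,0.007,-1, 0,0,0,0,0,0.0032,-1, 0,0,0,0,0,0,-1, 0,0,0,0,0,0,-1]'
python3 -m inch '[0,0,0,0,0,0,1, 0,0,0,0,0,0,1, 0,0,0,0,0,0,1, 0,0,0,0,0,0,1, 0,0,0,0,0,0,1, 0,0,0,0,0,0,1, 0,0,0,0,0,0,1, 0,0,0,0,0,0,1]'
```

```text
time: 2.98
tool_pos: [530.3, 144.3, 55.0]
tcp_rot: [3.142, -0.002, 0.065]
contact_force: [-0.6, -0.4, -0.0]
grip_width: 91.9
finger_force: 0.0
time: 3.65
tool_pos: [529.6, 144.5, 54.0]
tcp_rot: [3.141, 0.0, 0.066]
contact_force: [0.1, -0.3, -0.7]
grip_width: 43.7
finger_force: 0.0
```

```bash
python3 -m inch '[0,0,0,0,0,0,1, 0,0,0,0,0,0,1, 0,0,0,0,0,0,1, 0,0,0,0,0,0,1, 0,0,0,0,0,0,1, 0,0,0,0,0,0,1, 0,0,0,0,0,0,1, 0,0,0,0,0,0,1]'
```

```text
time: 4.32
tool_pos: [529.6, 144.5, 54.0]
tcp_rot: [3.142, -0.0, 0.066]
contact_force: [-0.4, 0.7, 0.8]
grip_width: 11.9
finger_force: 30.0
```

The fin is gripped at 11.9 mm. I'll lift 80 mm, turn to the tray's yaw and move over its +y end.

```bash
python3 -m inch '[0,0,0,0,0,-0.005,1, 0,0,0,0,0,-0.012,1, 0,0,0,0,0,-0.02,1, 0,0,0,0,0,-0.025,1, 0,0,0,0,0,-0.025,1, 0,0,0,0,0,-0.013,1, 0,0,0.044,0,0,0,1, 0,0,0.044,0,0,0,1]'
python3 -m inch '[0,0,0,-0.0057,0.0359,0,1, 0,0,0,-0.0057,0.0359,0,1, 0,0,0,-0.0057,0.0359,0,1, 0,0,0,-0.0057,0.0359,0,1, 0,0,0,-0.0057,0.0359,0,1, 0,0,0,-0.0057,0.0359,0,1, 0,0,0,-0.0058,0.0359,0,1, 0,0,0,-0.0058,0.0362,0,1, 0,0,0,0,0,0,1, 0,0,0,0,0,0,1]'
python3 - <<'E'
from h import *
from plant import get_obs
s=capture("scene");t=capture("top");o=get_obs();print(o["tool_pos"],o["tcp_rot"],o["time"],o["contact_force"],o["grip_width"])
def c(im,u,v):
    p=cv2.resize(im[v:v+60,u:u+80,::-1],(400,300),interpolation=cv2.INTER_CUBIC)
    for i in range(0,80,10):cv2.putText(p,str(u+i),(i*5,8),0,.3,(255,255,255));
    for i in range(10,60,10):cv2.putText(p,str(v+i),(0,i*5+3),0,.3,(255,255,255))
    return p
cv2.imwrite("pics/over.png",np.hstack([c(s["image"],285,130),c(t["image"],300,196)]))
E
```

```text
time: 4.98
tool_pos: [530.1, 144.6, 135.4]
tcp_rot: [-3.141, -0.002, -0.069]
contact_force: [-0.8, 0.3, -1.2]
grip_width: 11.8
finger_force: 30.0
time: 5.82
tool_pos: [477.6, -83.7, 134.3]
tcp_rot: [3.142, -0.0, -0.069]
contact_force: [-0.5, 0.3, -1.1]
grip_width: 12.1
finger_force: 30.0
[477.87269377 -82.10295229 134.17138523] [-3.14134837e+00 -4.76507151e-05 -6.64442378e-02] 5.9167 [ 0.51545003  0.11939811 -2.22654627] 11.920158201145092
```

View pics/over.png

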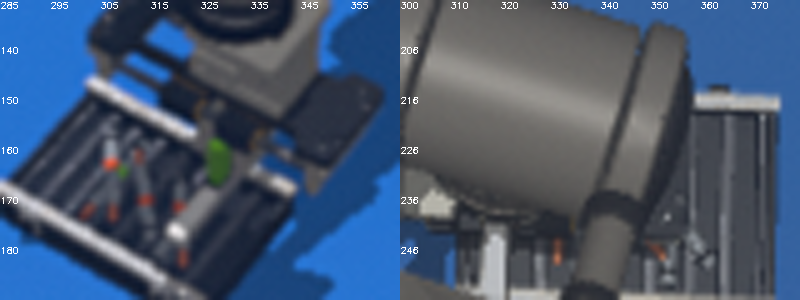

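The scene view shows the rake over the +y end of the tray, with the bar's +x end at about (320,176). The arm blocks most of the top view. I'll lower to just above the rails and check the fit there.

```bash
python3 -m inch '[0,0,0,0,0,0.02,1, 0,0,0,0,0,0.02,1, 0,0,0,0,0,0.02,1, 0,0,0,0,0,0.008,1, 0,0,0,0,0,0.0032,1, 0,0,0,0,0,0,1, 0,0,0,0,0,0,1]'
python3 - <<'E'
from h import *
from plant import get_obs
s=capture("scene");t=capture("top");o=get_obs();print(o["tool_pos"],o["tcp_rot"],o["time"],o["contact_force"],o["moment"])
def c(im,u,v):
    p=cv2.resize(im[v:v+60,u:u+64,::-1],(640,600),interpolation=cv2.INTER_CUBIC)
    for i in range(0,64,10):cv2.putText(p,str(u+i),(i*10,8),0,.3,(255,255,255));
    for i in range(10,60,10):cv2.putText(p,str(v+i),(0,i*10+3),0,.3,(255,255,255))
    return p
cv2.imwrite("pics/low.png",c(s["image"],290,138))
p=np.array([477.9,-82.6,59]);ux=np.array([.9978,-.066,0])
for k in(-70,70):print(proj(s,p+k*ux),proj(t,p+k*ux))
E
```

```text
time: 6.5
tool_pos: [478.4, -82.3, 77.7]
tcp_rot: [3.141, -0.001, -0.065]
contact_force: [-0.4, -0.2, -0.6]
grip_width: 11.9
finger_force: 30.0
[478.47148561 -82.54670641  77.8741252 ] [ 3.14111471e+00 -1.61362962e-03 -6.59010866e-02] 6.6 [ 0.59906598 -0.09069219 -0.68247661] [-0.00842409 -0.02011821 -0.0598198 ]
(np.float64(340.58182118409457), np.float64(158.91700829692817)) (np.float64(316.96225722671016), np.float64(257.732876495267))
(np.float64(319.4626395811258), np.float64(184.9392117773119)) (np.float64(318.83550818265), np.float64(209.62803534448688))
```

View pics/low.png

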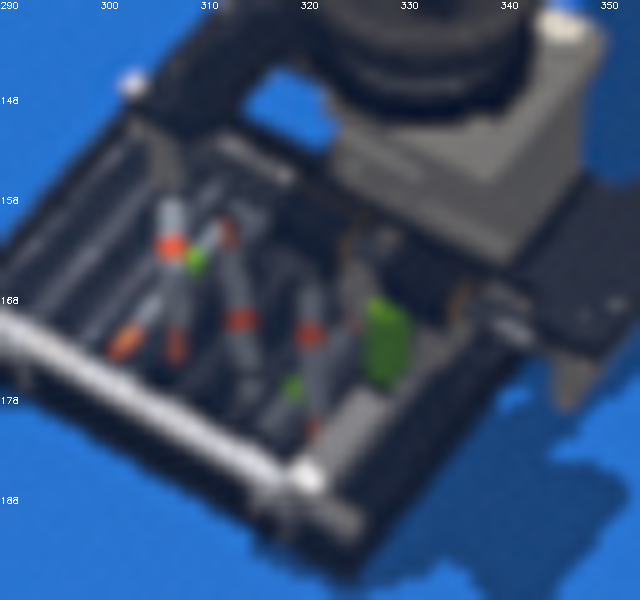

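```bash
python3 - <<'E'
from h import *
s=capture("scene");t=capture("top")
S=lambda x,y,z,u0=275,v0=140:at(s,x/5-.4+u0,y/5-.4+v0,z)
a,b=S(252,250,41),S(47,135,41); c,d=S(343,138,41),S(140,30,41)
print(a,b,c,d,(a+b+c+d)/4)
ux=np.array([.9978,-.066,0]);cen=(a+b+c+d)/4
e=at(s,290+30.5-.45,138+47.5-.45,53); print("bar end",e,"tray x of bar end",(e-cen)@ux, "rails",(a-cen)@ux,(b-cen)@ux,(c-cen)@ux,(d-cen)@ux)
tc=np.array([477.9,-82.6,0]);print("tray coords of tcp", (tc-cen)@ux,(tc-cen)@np.array([.066,.9978,0]))
E
```

```text
[544.82618142 -65.84366996  41.        ] [ 534.15613691 -249.23959192   41.        ] [424.59640022 -56.7867033   41.        ] [ 413.77050969 -241.94989761   41.        ] [ 479.33730706 -153.4549657    41.        ]
bar end [543.72081124 -87.15669281  53.        ] tray x of bar end 59.8661744570961 rails 59.56245331848881 61.02001375742206 -61.0005821657062 -59.581884910204685
tray coords of tcp -6.110572719867099 70.60422250861589
```

The scene view puts the bar's +x end over the middle of the rail (about x=60 in tray axes) instead of 10 mm beyond it, so the rake may sit too far toward −x. In the top view the −x end is clear of the arm, so I'll check there.

```bash
python3 - <<'E'
from h import *
t=capture("top");s=capture("scene")
p=np.array([477.9,-82.6,59]);ux=np.array([.9978,-.066,0])
def c(im,u,v):
    p=cv2.resize(im[v:v+45,u:u+40,::-1],(400,450),interpolation=cv2.INTER_CUBIC)
    for i in range(0,40,5):cv2.putText(p,str(u+i),(i*10,8),0,.3,(255,255,255));
    for i in range(5,45,5):cv2.putText(p,str(v+i),(0,i*10+3),0,.3,(255,255,255))
    return p
cv2.imwrite("pics/low2.png",np.hstack([c(t["image"],300,230),c(s["image"],300,160)]))
E
```

```text
(no output)
```

View pics/low2.png

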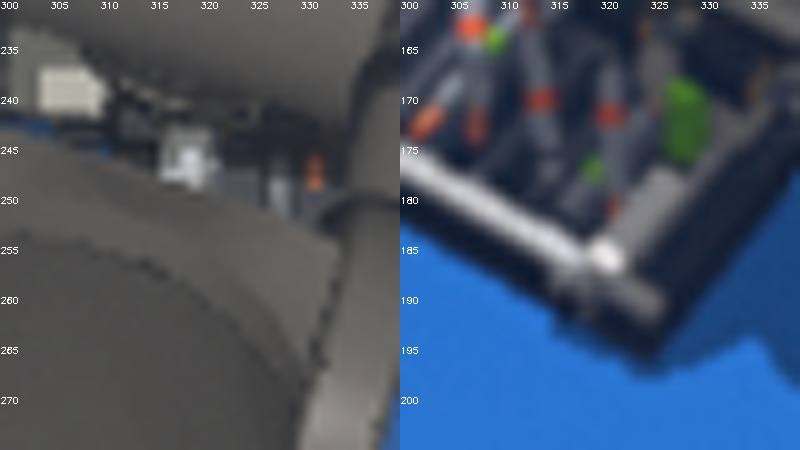

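No force or moment has appeared with the tine tips already below the rail tops, so the tines are between the rails. The views suggest an offset of 0 to −7 mm, so I'll centre by +4 mm in x and then feel downwards.

```bash
python3 -m inch '[0,0,0,0.002,0,0,1, 0,0,0,0.002,0,0,1, 0,0,0,0.001,0,0,1, 0,0,0,0,0,0.0015,1, 0,0,0,0,0,0.0015,1, 0,0,0,0,0,0.001,1, 0,0,0,0,0,0,1, 0,0,0,0,0,0,1]'
python3 -m inch '[0,0,0,0,0,0.0005,1, 0,0,0,0,0,0,1]' | grep -E "pos|force"
```

```text
time: 7.47
tool_pos: [481.7, -82.8, 73.7]
tcp_rot: [-3.142, 0.0, -0.066]
contact_force: [0.3, 0.9, -1.4]
grip_width: 11.9
finger_force: 30.0
tool_pos: [481.8, -82.8, 73.5]
contact_force: [-1.1, -0.2, -1.4]
finger_force: 30.0
```

```bash
python3 -m inch '[0,0,0,0,0,0.0005,1, 0,0,0,0,0,0,1]' | grep -E "pos|t_force"; python3 -m inch '[0,0,0,0,0,0.0005,1, 0,0,0,0,0,0,1]' | grep -E "pos|t_force"
```

```text
tool_pos: [481.8, -82.8, 73.1]
contact_force: [0.5, 0.2, -0.9]
tool_pos: [481.8, -82.8, 72.6]
contact_force: [0.1, 1.0, -1.1]
```

```bash
for i in 1; do python3 -m inch '[0,0,0,0,0,0.0005,1, 0,0,0,0,0,0,1]' | grep -E "pos|t_force"; python3 -m inch '[0,0,0,0,0,0.0005,1, 0,0,0,0,0,0,1]' | grep -E "pos|t_force"; python3 -m inch '[0,0,0,0,0,0.0005,1, 0,0,0,0,0,0,1]' | grep -E "pos|t_force"; done
```

```text
tool_pos: [481.8, -82.8, 72.2]
contact_force: [-0.3, 0.9, -1.4]
tool_pos: [481.8, -82.8, 71.8]
contact_force: [0.1, -1.3, -1.8]
tool_pos: [481.8, -82.8, 71.4]
contact_force: [0.2, -0.8, -1.4]
```

```bash
python3 -m inch '[0,0,0,0,0,0.0005,1, 0,0,0,0,0,0,1]' | grep -E "pos|t_force"; python3 -m inch '[0,0,0,0,0,0.0005,1, 0,0,0,0,0,0,1]' | grep -E "pos|t_force"
```

```text
tool_pos: [481.8, -82.8, 71.0]
contact_force: [-0.5, -0.3, -1.3]
tool_pos: [481.8, -82.8, 70.6]
contact_force: [-0.8, 0.3, -1.0]
```

```bash
python3 -m inch '[0,0,0,0,0,0.0005,1, 0,0,0,0,0,0,1]' | grep -E "pos|t_force"; python3 -c "from plant import get_obs;print(get_obs()['moment'])"
```

```text
tool_pos: [481.8, -82.8, 70.2]
contact_force: [-0.4, 0.5, -1.0]
[ 0.00701903  0.05131529 -0.01393138]
```

```bash
python3 -m inch '[0,0,0,0,0,0.0005,1, 0,0,0,0,0,0,1]' | grep -E "pos|t_force"; python3 -m inch '[0,0,0,0,0,0.0005,1, 0,0,0,0,0,0,1]' | grep -E "pos|t_force"; python3 -c "from plant import get_obs;print(get_obs()['moment'])"
```

```text
tool_pos: [481.8, -82.8, 69.8]
contact_force: [0.1, 0.1, -1.4]
tool_pos: [481.9, -82.8, 69.6]
contact_force: [-1.1, 0.9, 0.5]
[ 0.03190964  0.1179926  -0.01697918]
```

Contact: the bar touches at a TCP height of about 69.6 mm, which puts the rails about 0.4 mm above the reference point. Free load is −1.2 N, so 3 N of press should read about +1.8 N. I'll settle on that.

```bash
python3 -m inch '[0,0,0,0,0,0.0002,1, 0,0,0,0,0,0,1, 0,0,0,0,0,0,1]' | grep -E "pos|t_force|rot";python3 -c "from plant import get_obs;print(get_obs()['moment'])"; python3 -m inch '[0,0,0,0,0,0.0001,1, 0,0,0,0,0,0,1]' | grep -E "pos|t_force|rot"; python3 -c "from plant import get_obs;print(get_obs()['moment'])"
```

```text
tool_pos: [481.9, -82.9, 69.5]
tcp_rot: [3.141, -0.0, -0.066]
contact_force: [-1.2, -0.1, 4.1]
[ 0.05142765  0.24024711 -0.00156899]
tool_pos: [481.9, -82.8, 69.5]
tcp_rot: [3.141, -0.0, -0.066]
contact_force: [-2.1, 1.2, 5.0]
[0.13763166 0.27888176 0.00669325]
```

The moment My of +0.28 N·m says the −x rail carries most of the load. I'll ease up and tilt slightly to level the bar.

```bash
M='python3 -c "from plant import get_obs;o=get_obs();print(o[chr(109)+chr(111)+chr(109)+chr(101)+chr(110)+chr(116)])"'; python3 -m inch '[0,-0.002,0,0,0,-0.0001,1, 0,0,0,0,0,0,1, 0,0,0,0,0,0,1]' | grep -E "pos|t_force|rot"; eval $M;  python3 -m inch '[0,-0.002,0,0,0,0,1, 0,0,0,0,0,0,1, 0,0,0,0,0,0,1]' | grep -E "pos|t_force|rot"; eval $M
```

```text
tool_pos: [482.1, -82.9, 69.5]
tcp_rot: [3.141, 0.002, -0.066]
contact_force: [-1.4, 0.2, 4.4]
[0.06147432 0.03650583 0.0007677 ]
tool_pos: [482.2, -82.9, 69.7]
tcp_rot: [3.141, 0.005, -0.066]
contact_force: [-2.3, 0.7, 5.5]
[0.11465903 0.03263293 0.01536797]
```

```bash
M='python3 -c "from plant import get_obs;o=get_obs();print(o[chr(109)+chr(111)+chr(109)+chr(101)+chr(110)+chr(116)])"'; python3 -m inch '[0,0.001,0,0,0,-0.00015,1, 0,0,0,0,0,0,1, 0,0,0,0,0,0,1]' | grep -E "time|pos|t_force|rot"; eval $M; python3 -m inch '[0,0,0,0,0,-0.00005,1, 0,0,0,0,0,0,1]' | grep -E "time|pos|t_force|rot"; eval $M
```

```text
time: 10.47
tool_pos: [482.2, -82.9, 69.6]
tcp_rot: [3.141, 0.004, -0.066]
contact_force: [-1.9, -0.3, 4.4]
[ 0.08398455 -0.10134159 -0.02777847]
time: 10.63
tool_pos: [482.1, -82.9, 69.6]
tcp_rot: [3.141, 0.004, -0.066]
contact_force: [-0.7, -0.1, 5.8]
[ 0.0377842  -0.22147964  0.06413436]
```

```bash
M='python3 -c "from plant import get_obs;o=get_obs();print(o[chr(109)+chr(111)+chr(109)+chr(101)+chr(110)+chr(116)])"'; python3 -m inch '[0,0,0,0,0,-0.0002,1, 0,0,0,0,0,0,1, 0,0,0,0,0,0,1]' | grep -E "pos|t_force|rot"; eval $M; python3 -m inch '[0,0,0,0,0,0,1]' | grep -E "time|pos|t_force|rot"; eval $M
```

```text
tool_pos: [482.1, -82.9, 69.7]
tcp_rot: [3.141, 0.004, -0.066]
contact_force: [0.1, -0.3, 3.6]
[-0.02627105 -0.30783192 -0.00794969]
time: 10.97
tool_pos: [482.2, -82.9, 69.7]
tcp_rot: [3.141, 0.004, -0.066]
contact_force: [0.9, 0.3, 3.0]
[ 0.00365347 -0.37420387 -0.03962072]
```

```bash
M='python3 -c "from plant import get_obs;o=get_obs();print(o[chr(109)+chr(111)+chr(109)+chr(101)+chr(110)+chr(116)])"'; python3 -m inch '[0,0.0016,0,0,0,0,1, 0,0,0,0,0,0,1, 0,0,0,0,0,0,1]' | grep -E "pos|t_force|rot"; eval $M; python3 -m inch '[0,0,0,0,0,0,1]' | grep -E "time|pos|t_force|rot"; eval $M
```

```text
tool_pos: [481.9, -82.8, 69.5]
tcp_rot: [3.142, 0.002, -0.066]
contact_force: [1.4, 0.2, 1.5]
[-0.02095233 -0.40390894 -0.02455204]
time: 11.3
tool_pos: [481.9, -82.8, 69.6]
tcp_rot: [3.142, 0.002, -0.066]
contact_force: [1.0, -0.3, 1.7]
[-0.0319324  -0.38995331 -0.05378883]
```

The press is now about 2.8 N, and the remaining My comes mostly from x friction. I'm starting to comb toward −y at about 17 mm/s, checking Fz as I go.

```bash
python3 -m inch '[0,0,0,0,0.0012,0,1, 0,0,0,0,0.0018,0,1, 0,0,0,0,0.0018,0,1, 0,0,0,0,0.0018,0,1, 0,0,0,0,0.0018,0,1]' | grep -E "pos|t_force|rot"; python3 -c "from plant import get_obs;print(get_obs()['moment'])"
```

```text
tool_pos: [481.2, -89.6, 69.6]
tcp_rot: [-3.141, 0.003, -0.066]
contact_force: [0.6, 1.8, 2.6]
[ 0.3145829  -0.18552981  0.01997527]
```

```bash
python3 -m inch '[0,0,0,0,0.0018,-0.00005,1, 0,0,0,0,0.0018,0,1, 0,0,0,0,0.0018,0,1, 0,0,0,0,0.0018,0,1, 0,0,0,0,0.0018,0,1, 0,0,0,0,0.0018,0,1]' | grep -E "pos|t_force"; python3 -c "from plant import get_obs;print(get_obs()['moment'])"
```

```text
tool_pos: [480.7, -98.3, 69.6]
contact_force: [0.2, 1.2, 1.4]
[ 0.25393735 -0.14901621  0.04033001]
```

```bash
python3 -m inch '[0,0,0,0,0.0018,0,1, 0,0,0,0,0.0018,0,1, 0,0,0,0,0.0018,0,1, 0,0,0,0,0.0018,0,1, 0,0,0,0,0.0018,0,1, 0,0,0,0,0.0018,0,1, 0,0,0,0,0.0018,0,1, 0,0,0,0,0.0018,0,1]' | grep -E "pos|t_force"; python3 -c "from plant import get_obs;print(get_obs()['moment'])"
```

```text
tool_pos: [480.0, -109.8, 69.6]
contact_force: [0.2, 1.1, 0.2]
[ 0.15079318 -0.10187891  0.02653577]
```

```bash
python3 -m inch '[0,0,0,0,0.0018,0,1, 0,0,0,0,0.0018,0,1, 0,0,0,0,0.0018,0,1, 0,0,0,0,0.0018,0,1, 0,0,0,0,0.0018,0,1, 0,0,0,0,0.0018,0,1, 0,0,0,0,0.0018,0,1, 0,0,0,0,0.0018,0,1]' | grep -E "time|pos|t_force"; python3 -c "from plant import get_obs;print(get_obs()['moment'])"
```

```text
time: 13.55
tool_pos: [479.2, -121.0, 69.6]
contact_force: [0.7, 1.2, 0.5]
[ 0.27089325 -0.11595887  0.04944752]
```

```bash
python3 -m inch '[0,0,0,0,0.0018,0.00004,1, 0,0,0,0,0.0018,0.00004,1, 0,0,0,0,0.0018,0,1, 0,0,0,0,0.0018,0,1, 0,0,0,0,0.0018,0,1, 0,0,0,0,0.0018,0,1, 0,0,0,0,0.0018,0,1, 0,0,0,0,0.0018,0,1]' | grep -E "pos|t_force"; python3 -c "from plant import get_obs;print(get_obs()['moment'])"
```

```text
tool_pos: [478.5, -132.8, 69.6]
contact_force: [-0.3, 0.3, 0.6]
[ 0.1350113  -0.03851365 -0.04739976]
```

```bash
python3 -m inch '[0,0,0,0,0.0018,0.00002,1, 0,0,0,0,0.0018,0,1, 0,0,0,0,0.0018,0,1, 0,0,0,0,0.0018,0,1, 0,0,0,0,0.0018,0,1, 0,0,0,0,0.0018,0,1, 0,0,0,0,0.0018,0,1, 0,0,0,0,0.0018,0,1]' | grep -E "time|pos|t_force"; python3 -c "from plant import get_obs;print(get_obs()['moment'])"
```

```text
time: 14.88
tool_pos: [477.8, -144.3, 69.6]
contact_force: [0.2, 0.7, 1.3]
[ 0.21299028 -0.1226359   0.09979247]
```

```bash
python3 -m inch '[0,0,0,0,0.0018,0.00002,1, 0,0,0,0,0.0018,0,1, 0,0,0,0,0.0018,0,1, 0,0,0,0,0.0018,0,1, 0,0,0,0,0.0018,0,1, 0,0,0,0,0.0018,0,1, 0,0,0,0,0.0018,0,1, 0,0,0,0,0.0018,0,1]' | grep -E "pos|t_force"
```

```text
tool_pos: [477.0, -155.8, 69.6]
contact_force: [0.2, 0.4, 0.8]
```

```bash
python3 -m inch '[0,0,0,0,0.0018,0.00002,1, 0,0,0,0,0.0018,0,1, 0,0,0,0,0.0018,0,1, 0,0,0,0,0.0018,0,1, 0,0,0,0,0.0018,0,1, 0,0,0,0,0.0018,0,1, 0,0,0,0,0.0018,0,1, 0,0,0,0,0.0018,0,1]' | grep -E "time|pos|t_force"
```

```text
time: 16.22
tool_pos: [476.3, -167.3, 69.6]
contact_force: [0.6, 1.7, 2.3]
```

```bash
python3 -m inch '[0,0,0,0,0.0018,0,1, 0,0,0,0,0.0018,0,1, 0,0,0,0,0.0018,0,1, 0,0,0,0,0.0018,0,1, 0,0,0,0,0.0018,0,1, 0,0,0,0,0.0018,0,1, 0,0,0,0,0.0018,0,1, 0,0,0,0,0.0018,0,1]' | grep -E "pos|t_force"
```

```text
tool_pos: [475.5, -178.8, 69.6]
contact_force: [-0.7, 1.3, 1.8]
```

```bash
python3 -m inch '[0,0,0,0,0.0018,0,1, 0,0,0,0,0.0018,0,1, 0,0,0,0,0.0018,0,1, 0,0,0,0,0.0018,0,1, 0,0,0,0,0.0018,0,1, 0,0,0,0,0.0018,0,1, 0,0,0,0,0.0018,0,1, 0,0,0,0,0.0018,0,1]' | grep -E "time|pos|t_force"
```

```text
time: 17.55
tool_pos: [474.8, -190.3, 69.6]
contact_force: [0.7, 0.3, 1.3]
```

```bash
python3 -m inch '[0,0,0,0,0.0018,0,1, 0,0,0,0,0.0018,0,1, 0,0,0,0,0.0018,0,1, 0,0,0,0,0.0018,0,1, 0,0,0,0,0.0018,0,1, 0,0,0,0,0.0018,0,1, 0,0,0,0,0.0018,0,1, 0,0,0,0,0.0018,0,1]' | grep -E "pos|t_force"
```

```text
tool_pos: [474.0, -201.8, 69.6]
contact_force: [-0.6, 1.4, 3.0]
```

```bash
python3 -m inch '[0,0,0,0,0.0018,0,1, 0,0,0,0,0.0018,0,1, 0,0,0,0,0.0018,0,1, 0,0,0,0,0.0018,0,1, 0,0,0,0,0.0018,0,1, 0,0,0,0,0.0018,0,1, 0,0,0,0,0.0018,0,1, 0,0,0,0,0.0018,0,1]' | grep -E "time|pos|t_force"
python3 - <<'E'
from h import *
t=capture("top");s=capture("scene")
def c(im,u,v):
    p=cv2.resize(im[v:v+60,u:u+80,::-1],(400,300),interpolation=cv2.INTER_CUBIC)
    for i in range(0,80,10):cv2.putText(p,str(u+i),(i*5,8),0,.3,(255,255,255));
    for i in range(10,60,10):cv2.putText(p,str(v+i),(0,i*5+3),0,.3,(255,255,255))
    return p
cv2.imwrite("pics/comb.png",np.hstack([c(t["image"],304,206),c(s["image"],275,140)]))
E
```

```text
time: 18.88
tool_pos: [473.2, -213.2, 69.6]
contact_force: [0.5, 1.5, 2.9]
```

View pics/comb.png

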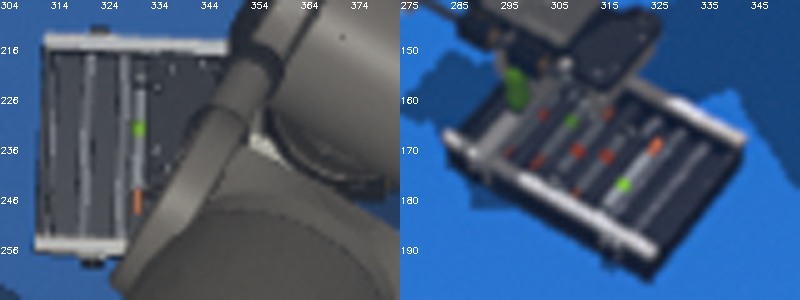

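The scene view shows all five cartridges parallel to the grooves. The orange bands are at crop (605,155), (578,150) and (543,112), and the lime ones at (622,183) and (572,120). I'll compute the groove positions.

```bash
python3 - <<'E'
from h import *
s=capture("scene");cen=np.array([479.3,-153.5]);uy=np.array([.066,.9978]);ux=np.array([.9978,-.066])
for n,x,y in [("lime1",222,183),("tip",255,145),("or",205,155),("or",178,150),("lime2",172,120),("or",143,112),("tip",208,113),("tip",175,193),("tip",137,162),("tip",108,153)]:
    for z in(15,25.5):
        p=at(s,x/5-.4+275,y/5-.4+140,z)[:2]-cen;print(n,z,(p@ux).round(1),(p@uy).round(1),end=" | ")
    print()
p=np.array([473.2,-213.2])-cen;print(p@ux,p@uy)
E
```

```text
lime1 15 8.8 30.9 | lime1 25.5 14.7 35.0 | 
tip 15 -34.3 31.9 | tip 25.5 -28.0 36.0 | 
or 15 -5.3 5.7 | or 25.5 0.8 10.0 | 
or 15 2.4 -14.0 | or 25.5 8.4 -9.5 | 
lime2 15 -18.1 -34.0 | lime2 25.5 -11.9 -29.3 | 
or 15 -11.8 -56.9 | or 25.5 -5.7 -52.0 | 
tip 15 -39.2 -14.9 | tip 25.5 -32.8 -10.4 | 
tip 15 36.1 6.8 | tip 25.5 41.8 11.1 | 
tip 15 29.0 -33.3 | tip 25.5 34.8 -28.7 | 
tip 15 34.6 -56.5 | tip 25.5 40.3 -51.6 | 
-2.1463800000000233 -59.971259999999994
```

The carts lie in grooves +11, −11 and −55. I'll comb a little past the last one, then lift out.

```bash
python3 -m inch '[0,0,0,0,0.0018,-0.00003,1, 0,0,0,0,0.0018,0,1, 0,0,0,0,0.0018,0,1, 0,0,0,0,0.0018,0,1, 0,0,0,0,0.0018,0,1, 0,0,0,0,0.0018,0,1, 0,0,0,0,0.0018,0,1, 0,0,0,0,0.0018,0,1, 0,0,0,0,0.0018,0,1]' | grep -E "pos|t_force"
```

```text
tool_pos: [472.3, -226.2, 69.6]
contact_force: [1.0, 1.4, 1.9]
```

```bash
python3 -m inch '[0,0,0,0,0,-0.003,1, 0,0,0,0,0,-0.008,1, 0,0,0,0,0,-0.02,1, 0,0,0,0,0,-0.025,1, 0,0,0,0,0,-0.025,1, 0,0.0014,0,0,0,0,1, 0,0,-0.044,0,0,0,1, 0,0,-0.044,0,0,0,1, 0,0,0,0,0,0,1, 0,0,0,0,0,0,1]'
python3 - <<'E'
from plant import get_obs
import numpy as np
o=get_obs();p=o["tool_pos"];d=np.array([529.6,144.5,134.06])-p;y=.0658
print(o["tool_pos"],o["tcp_rot"],(d[0]*np.cos(y)+d[1]*np.sin(y))/800,(d[0]*np.sin(y)-d[1]*np.cos(y))/800,d[2]/800)
E
```

```text
time: 20.62
tool_pos: [472.1, -225.8, 133.8]
tcp_rot: [-3.141, 0.001, 0.064]
contact_force: [-0.4, -0.6, -1.8]
grip_width: 12.0
finger_force: 30.0
[ 472.12144433 -225.84967312  133.84708708] [-3.14109990e+00  8.50369829e-04  6.38625131e-02] 0.10213199661125641 -0.45721107699922764 0.00026614114907239637
```

```bash
python3 -m inch '[0,0,0,0.0085,-0.0381,0,1, 0,0,0,0.0085,-0.0381,0,1, 0,0,0,0.0085,-0.0381,0,1, 0,0,0,0.0085,-0.0381,0,1, 0,0,0,0.0085,-0.0381,0,1, 0,0,0,0.0085,-0.0381,0,1, 0,0,0,0.0085,-0.0381,0,1, 0,0,0,0.0085,-0.0381,0,1, 0,0,0,0.0085,-0.0381,0,1, 0,0,0,0.0085,-0.0381,0,1]' >/dev/null
python3 -m inch '[0,0,0,0.0085,-0.0381,0,1, 0,0,0,0.0085,-0.0381,0,1, 0,0,0,0,0,0,1, 0,0,0,0,0,0,1, 0,0,0,0,0,0,1, 0,0,0,0,0,0,1]'
python3 - <<'E'
from h import *
from plant import get_obs
t=capture("top");s=capture("scene");o=get_obs();print(o["tool_pos"],o["tcp_rot"])
def c(im,u,v):
    p=cv2.resize(im[v:v+60,u:u+80,::-1],(400,300),interpolation=cv2.INTER_CUBIC)
    return p
cv2.imwrite("pics/back.png",np.vstack([np.hstack([c(t["image"],304,206),c(s["image"],275,140)]),np.hstack([c(t["image"],204,190),c(s["image"],340,175)])]))
E
```

```text
time: 21.95
tool_pos: [529.6, 143.2, 134.1]
tcp_rot: [3.141, 0.001, 0.064]
contact_force: [-0.2, -0.3, -0.7]
grip_width: 12.2
finger_force: 30.0
[529.83172971 143.06923506 134.30986302] [3.14129767e+00 2.96097961e-04 6.37103525e-02]
```

View pics/back.png

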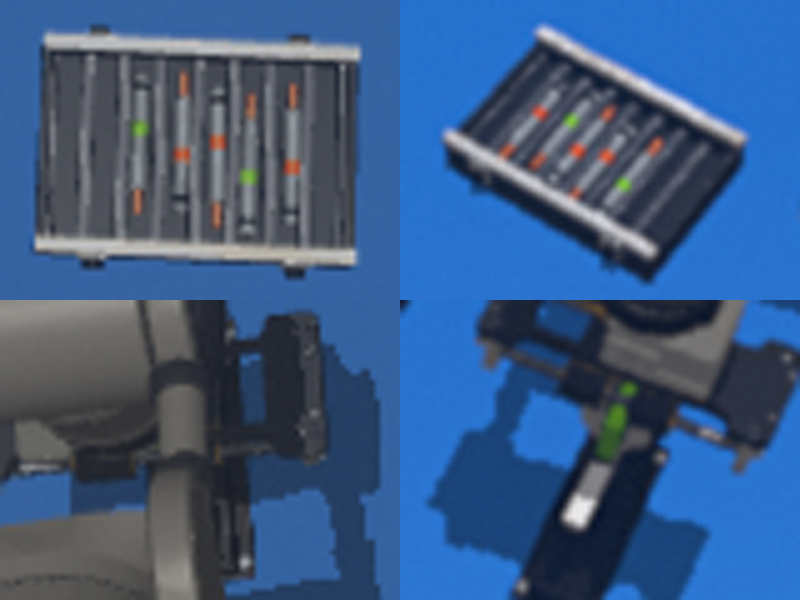

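The top view shows all five cartridges parallel, each in its own groove (bands at crop x of about 140, 182, 218, 249 and 292). Now I'll return the rake to its stand, starting with a 1.3 mm correction in y.

```bash
python3 -m inch '[0,0,-0.0012,0,-0.0017,0.01,1, 0,0,0,0,0,0.02,1, 0,0,0,0,0,0.02,1, 0,0,0,0,0,0.0125,1, 0,0,0,0,0,0.005,1, 0,0,0,0,0,0,1, 0,0,0,0,0,0,1, 0,0,0,0,0,0,1]' | grep -vE "grip"
python3 -m inch '[0,0,0,0,0,0.002,1, 0,0,0,0,0,0.002,1, 0,0,0,0,0,0.002,1, 0,0,0,0,0,0.002,1, 0,0,0,0,0,0.002,1, 0,0,0,0,0,0.002,1, 0,0,0,0,0,0,1]' | grep -E "pos|t_force|rot"
```

```text
time: 22.72
tool_pos: [530.4, 145.7, 81.1]
tcp_rot: [-3.142, -0.001, 0.067]
contact_force: [-0.6, -0.4, -0.4]
finger_force: 30.0
tool_pos: [529.6, 145.6, 70.4]
tcp_rot: [3.141, 0.001, 0.068]
contact_force: [-0.6, 0.3, -1.0]
```

```bash
python3 -m inch '[0,0,0,0,0,0,1, 0,0,0,0,0,0,1]' | grep -E "pos|t_force|rot"; python3 -m inch '[0,0,0,0,0.0012,0,1, 0,0,0,0,0,0,1, 0,0,0,0,0,0,1]' | grep -E "pos|t_force|rot"
```

```text
tool_pos: [529.8, 145.7, 70.8]
tcp_rot: [3.142, -0.0, 0.068]
contact_force: [-0.1, 0.5, 0.9]
tool_pos: [529.9, 144.6, 70.8]
tcp_rot: [3.142, -0.0, 0.067]
contact_force: [0.8, 0.0, -0.8]
```

Now at y 144.6 with no contact force. Continuing down.

```bash
python3 -m inch '[0,0,0,0,0,0.003,1, 0,0,0,0,0,0.003,1, 0,0,0,0,0,0.003,1, 0,0,0,0,0,0.003,1, 0,0,0,0,0,0.003,1, 0,0,0,0,0,0.003,1, 0,0,0,0,0,0.001,1, 0,0,0,0,0,0,1, 0,0,0,0,0,0,1]' | grep -E "pos|t_force|rot"; python3 -m inch '[0,0,0,0,0,0.0006,1, 0,0,0,0,0,0,1]' | grep -E "pos|t_force|rot"
```

```text
tool_pos: [529.9, 144.7, 55.5]
tcp_rot: [3.142, 0.0, 0.068]
contact_force: [0.2, -0.1, -1.8]
tool_pos: [529.9, 144.7, 55.1]
tcp_rot: [3.141, -0.0, 0.068]
contact_force: [0.4, 0.6, -1.0]
```

```bash
python3 -m inch '[0,0,0,0,0,0.0005,1, 0,0,0,0,0,0,1]' | grep -E "pos|t_force|rot"
```

```text
tool_pos: [529.9, 144.7, 54.7]
tcp_rot: [3.141, -0.0, 0.068]
contact_force: [0.4, -0.2, -1.9]
```

```bash
python3 -m inch '[0,0,0,0,0,0.0005,1, 0,0,0,0,0,0,1]' | grep -E "pos|t_force"; python3 -m inch '[0,0,0,0,0,0.0003,1, 0,0,0,0,0,0,1]' | grep -E "time|pos|t_force"
```

```text
tool_pos: [529.8, 144.7, 54.2]
contact_force: [-0.1, -0.0, -1.4]
time: 25.13
tool_pos: [529.8, 144.7, 54.0]
contact_force: [0.6, -0.6, -0.3]
```

```bash
python3 -m inch '[0,0,0,0,0,0.0002,1, 0,0,0,0,0,0,1]' | grep -E "pos|t_force"; python3 -m inch '[0,0,0,0,0,0,-1, 0,0,0,0,0,0,-1, 0,0,0,0,0,0,-1, 0,0,0,0,0,0,-1, 0,0,0,0,0,0,-1, 0,0,0,0,0,0,-1, 0,0,0,0,0,0,-1, 0,0,0,0,0,0,-1]'
```

```text
tool_pos: [529.8, 144.7, 54.0]
contact_force: [0.2, -0.5, -1.6]
time: 25.97
tool_pos: [529.8, 144.7, 53.9]
tcp_rot: [3.142, 0.0, 0.068]
contact_force: [-0.3, -0.4, -0.5]
grip_width: 60.5
finger_force: 0.0
```

Released. I'll finish opening, rise, back away and take a check picture.

```bash
python3 -m inch '[0,0,0,0,0,0,-1, 0,0,0,0,0,0,-1, 0,0,0,0,0,0,-1, 0,0,0,0,0,0,-1, 0,0,0,0,0,-0.01,-1, 0,0,0,0,0,-0.025,-1, 0,0,0,0,0,-0.035,-1, 0,0,0,0,0,-0.035,-1, 0,0,0,0,0,-0.035,-1, 0,0,0,0,0,-0.035,-1]'
python3 -m inch '[0,0,0,-0.04,0,0,-1, 0,0,0,-0.04,0,0,-1, 0,0,0,-0.03,0,0,-1, 0,0,0,0,0,0,-1, 0,0,0,0,0,0,-1, 0,0,0,0,0,0,-1]'
python3 - <<'E'
from h import *
t=capture("top");s=capture("scene")
def c(im,u,v):return cv2.resize(im[v:v+60,u:u+80,::-1],(400,300),interpolation=cv2.INTER_CUBIC)
cv2.imwrite("pics/fin.png",np.vstack([np.hstack([c(t["image"],304,206),c(s["image"],275,140)]),np.hstack([c(t["image"],204,190),c(s["image"],340,188)])]))
E
```

```text
time: 26.8
tool_pos: [529.6, 144.7, 196.0]
tcp_rot: [3.142, -0.0, 0.068]
contact_force: [0.4, 0.5, -0.3]
grip_width: 91.7
finger_force: 0.0
time: 27.3
tool_pos: [443.1, 138.8, 194.7]
tcp_rot: [-3.142, -0.002, 0.068]
contact_force: [0.1, 0.0, -0.0]
grip_width: 91.5
finger_force: 0.0
```

View pics/fin.png

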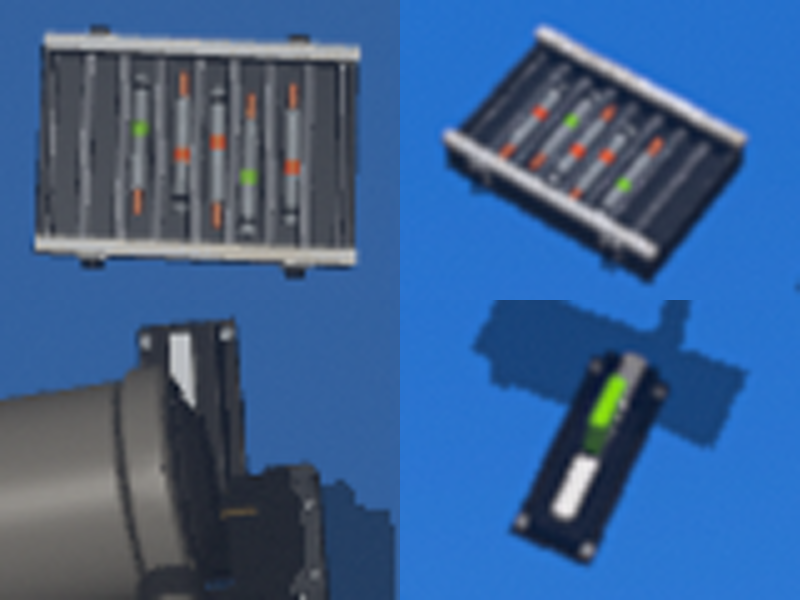

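The rake is back upright in its stand, where it stood at the start, and all five cartridges are seated. The gripper is clear, so I'm handing in.

```bash
python3 -c "from plant import close_job; print(close_job())"
```

```text
the job is handed in; nothing more can be done
None
```

The job is handed in: all three crooked cartridges lie in their own grooves after one combing pass, the two seated ones stayed put, the rake is back upright in its stand, and the arm finished clear at about 27 s; rail press mostly read 1.5–4 N, peaking near 7 N while I levelled the bar before combing.

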